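Fill the sample caddy and put the spare jerky bars back to dry

ROBOT

A 6-joint arm with a two-finger parallel gripper is mounted at the origin on the work surface. World frame = base frame: x ahead of the robot, y to its left, z up, the work surface at z = 0. Lengths are in m, angles in degrees, forces in N, time in s.
With the tool pointing down it reaches from about 0.25 to 0.725 m from the base axis. Payload 9.7 kg.
Tool frame: the origin (TCP) lies midway between the tips of the shut fingers; the grasp point (between the pads) lies 19 mm behind it; z points along the fingers, y is the line along which they close (so a half turn about z gives the same grasp; the last joint's range is limited). The gripper opens to 85 mm and grips with 20 to 120 N. Pads are 22 mm wide; open, the fingers measure 114 mm over their backs; the gripper's body (76 mm by 85 mm) begins 54 mm behind the grasp point. The pads swing forward as they close: fully open they stand 13 mm farther back than shut.
Start: joints at [67.494, 4.979, 10.078, 95.1, 0, 90], TCP at [0.211, 0.508, 0.209] pointing down, gripper open.
Joint ranges: [-179.16, 179.16], [-48.56, 103.87], [-65.8, 70.77], [-126.05, 130.52], [-82.76, 87.17], [-180, 180]. Speed limits (degrees/s): [127.2, 127.2, 147.25, 180, 180, 180].

INTERFACE

Orientations are given as [roll, pitch, yaw] about the fixed x, y, z axes, in that order (R = Rz(yaw) Ry(pitch) Rx(roll)).
In Python, from workcell import readout, imaging, bot, spotter gives the robot as it stands.
- The arm moves only by the shell command python3 -m jog 'ROWS' [FORCE]. ROWS is JSON, a list of rows, each an object with "rotation": the turn, a rotation vector about the world's x, y, z in degrees, a list of three; "translation": the shift along the world's x, y, z in mm, a list of three; "grip": the finger opening in mm, from 0 to 85.4. In form: [{"rotation": [wx, wy, wz], "translation": [dx, dy, dz], "grip": grip}, ...]. A call has 1 to 20 rows; each row is the pose to reach, as a shift and turn from the pose commanded when the call began; what a row does not reach only later rows make up. A row lasts 1/10 s, in which the tool goes at most 50 mm and 8.59 degrees, less where a joint would pass 70% of its speed; a pose out of reach is approached as far as the arm can. A call with a gripper value outside its range is refused whole. The fingers move at their own pace and stop on an object; FORCE is the grip in N (left out, the last holds). Time passes only in rows, so rows that repeat a pose let the fingers close. It gives the time, the measured TCP pose, the force, the opening and the grip force at its end, in the units of the state.
- readout.get_obs(): the state, without advancing time (a new reading comes with each control period).
- imaging.camera(name): name is "side" or "top"; returns (picture, depth): 480x640x3 uint8, red, green, blue; 480x640 float32, m along the optical axis (not along the pixel's ray), 0 where there is no reading.
- imaging.camera_info(name): a dict with "vertical_fov" (degrees; the focal length in pixels is half the picture's height over the tangent of half this angle, whatever the lens; pixels are square), "cx", "cy" (the principal point, pixels), "k1" (the pictures are not rectified: a ray, as slopes to the right and down, at radius r is drawn at 1 + k1 r^2 times it, then the intrinsics apply), "extrinsics" (4x4, takes a point from camera to world coordinates). Camera axes: x right, y down, z forward; pixel columns grow to the right and rows downward; lengths in m; the calibration is good to about 2 mm. A picture is of the moment at which its call begins. camera_info takes no time and is no camera call.
- bot.job_done(): hands the job in; it is judged then, once.
Trained networks look in the newest picture that a camera, given by its name, has taken for a name from the list of things; names that differ only in an ending like _2 or _b are one class to them, and where a whole thing is asked for, a point or a joint stands for the part that bears it (a point fixed in the world has none). Each returns a list of dicts, best first, with "confidence" (0 to 1); they miss things now and then, are a little off and sometimes report something else, mostly with a low value. They report only what shows in the picture. A call takes as long as a camera call. They do not tell look-alikes from the thing itself.
- spotter.spot_in(camera, target): "box" ([centre column, centre row, width, height] in pixels, round what is visible of it).
- spotter.mark_of(camera, target): "uv" ([column, row] in pixels: a listed point, or the origin of a listed thing).
The state is a dict: "time": time; "q": joint angles; "qd": joint speeds; "joint_efforts": joint torques, N m; "ee_pos": TCP position; "tcp_rot": TCP orientation; "wrist_force": force on the tool from outside, world axes, zero at the start; "torque": the same for the moment, N m; "opening": finger opening in m; "grasp_force": force on a finger pad.
Only numpy, scipy, OpenCV 4.12 (cv2) and the standard library are available. Lean on these libraries where they do the work, as an engineer would, in place of code of your own. Each camera call takes 0.05 s, during which the arm holds its last target. There are 200 camera calls.

TASK

Look which wells of the white sample caddy have no jerky bar: lay one bar from the cutting board flat in each empty well, and press all three flip lids fully shut. Lay every bar left over flat in the wire drying tray, not stacked, so that the board is clear. Leave the spice jars where they stand and upright.

Things in the scene. Friction and masses are not known exactly. Their poses are not given: they have to be found in the camera images.
- caddy: white sample caddy fixed to the table, 104 x 262 x 45 mm high, origin under its centre; x points from the hinge side (robot side) to the far side, y along the row. Three wells in a row 88 mm apart, 76 mm (x) by 48 mm (y) and 11 mm deep (floor 34 mm above the table): each takes just one bar, long side along x. The rims between wells are flat, 40 mm wide
- well0 (a point): centre of the floor of the left (+y) well of the caddy, 34 mm above the table; axes as the caddy's
- well1 (a point): centre of the floor of the middle well of the caddy, 34 mm above the table; axes as the caddy's
- well2 (a point): centre of the floor of the right (-y) well of the caddy, 34 mm above the table; axes as the caddy's
- lid0 (a joint): left well's see-through flip lid, rad: 0 fully shut, 1.57 upright, 1.95 leaning to the robot at its stop; stiff hinge, stays where left. Hinge line along caddy y, 44 mm robot-side of the well's centre, 46 mm above the table. Lid 86 mm long from the hinge, 52 wide, 3 thick (underside 1 mm above the hinge line); not shut over two stacked bars
- lid0_tab (a point): grip point on the red tab of the left lid, 8 mm below its top. The tab is a block 16 mm along the lid, 12 mm across (caddy's y), 28 mm tall on the lid's top face, its middle 66 mm from the hinge line; the point is 66 mm along the lid's x from the hinge line and 24 mm out along the lid's z; the point's axes turn with the lid: x from hinge to free edge, z out of its top face
- lid1 (a joint): middle well's see-through flip lid, rad: 0 fully shut, 1.57 upright, 1.95 leaning to the robot at its stop; stiff hinge, stays where left. Hinge line along caddy y, 44 mm robot-side of the well's centre, 46 mm above the table. Lid 86 mm long from the hinge, 52 wide, 3 thick (underside 1 mm above the hinge line); not shut over two stacked bars
- lid1_tab (a point): grip point on the red tab of the middle lid, 8 mm below its top. The tab is a block 16 mm along the lid, 12 mm across (caddy's y), 28 mm tall on the lid's top face, its middle 66 mm from the hinge line; the point is 66 mm along the lid's x from the hinge line and 24 mm out along the lid's z; the point's axes turn with the lid: x from hinge to free edge, z out of its top face
- lid2 (a joint): right well's see-through flip lid, rad: 0 fully shut, 1.57 upright, 1.95 leaning to the robot at its stop; stiff hinge, stays where left. Hinge line along caddy y, 44 mm robot-side of the well's centre, 46 mm above the table. Lid 86 mm long from the hinge, 52 wide, 3 thick (underside 1 mm above the hinge line); not shut over two stacked bars
- lid2_tab (a point): grip point on the red tab of the right lid, 8 mm below its top. The tab is a block 16 mm along the lid, 12 mm across (caddy's y), 28 mm tall on the lid's top face, its middle 66 mm from the hinge line; the point is 66 mm along the lid's x from the hinge line and 24 mm out along the lid's z; the point's axes turn with the lid: x from hinge to free edge, z out of its top face
- bar1: brown rigid jerky bar, 60 (x) x 32 (y) x 9 mm thick, 25 g, origin at the centre of its underside; starts on the cutting board; may be absent
- bar2: brown rigid jerky bar, 60 (x) x 32 (y) x 9 mm thick, 25 g, origin at the centre of its underside; starts on the cutting board; may be absent
- bar3: brown rigid jerky bar, 60 (x) x 32 (y) x 9 mm thick, 25 g, origin at the centre of its underside; starts on the cutting board; may be absent
- bar4: brown rigid jerky bar, 60 (x) x 32 (y) x 9 mm thick, 25 g, origin at the centre of its underside; starts on the cutting board; may be absent
- bar5: brown rigid jerky bar, 60 (x) x 32 (y) x 9 mm thick, 25 g, origin at the centre of its underside; starts on the cutting board; may be absent
- bar6: brown rigid jerky bar, 60 (x) x 32 (y) x 9 mm thick, 25 g, origin at the centre of its underside; starts on the cutting board; may be absent
- bar7: brown rigid jerky bar, 60 (x) x 32 (y) x 9 mm thick, 25 g, origin at the centre of its underside; starts lying in the left well of the caddy, under its lid; may be absent (then that well is empty)
- bar8: brown rigid jerky bar, 60 (x) x 32 (y) x 9 mm thick, 25 g, origin at the centre of its underside; starts lying in the middle well of the caddy, under its lid; may be absent (then that well is empty)
- bar9: brown rigid jerky bar, 60 (x) x 32 (y) x 9 mm thick, 25 g, origin at the centre of its underside; starts lying in the right well of the caddy, under its lid; may be absent (then that well is empty)
- board: green cutting board fixed to the table, 250 (x) x 250 (y) x 15 mm thick, origin under its centre
- tray: wire drying tray fixed to the table, 250 (x) x 250 (y) mm outside, origin under its centre; its flat bed is 4 mm above the table (bars rest at 4 mm), rim 4 mm wide and 14 mm high
- spice: bystander: small spice jar with green cap, 38 mm across, 60 mm tall, standing on the board among the bars; origin under its base
- salt: bystander: small glass jar with white cap, 40 mm across, 65 mm tall, between robot and caddy
- pepper: bystander: amber jar with black cap, 48 mm across, 100 mm tall, beyond the caddy
There are look-alikes about, which are no part of the job. Leave any orange or turquoise look-alike of the bar1 alone.

How it is judged:
By the outcome, as a careful person would: the job done as asked, in the order asked, and still so for the second after the job is handed in, with the robot touching nothing.
Of bar1, bar2, bar3, bar4, bar5, bar6 only 4 to 6 are there at a start; the rules pass over those that are not, and their reading is None.
Of bar7, bar8, bar9 only 1 to 2 are there at a start; the rules pass over those that are not, and their reading is None.
At some moment in a run one of bar1, bar2, bar3, bar4, bar5, bar6 may be knocked a few centimetres aside while the robot is not near it.
Once in a run the grip may slacken for a moment while it holds something.
It also fails if it takes over 210 s, if anything falls off the work surface, if the arm or the gripper's body presses on something with over 40 N, if the wrist force passes 120 N, or if a joint passes its speed limit or range.

## Working session

There is one attempt and no reset: what is moved stays moved. The work goes in short steps, Python scripts to look and compute and a shell command to move; the robot and the scene stay as the last step left them, time stands still between calls to the robot, and variables do not carry over. Pictures are saved under pics/ and viewed, at most 14 in all, crops included, and the job is handed in when it is done.

```bash
mkdir -p pics; ls; cat > h.py <<'E'
import numpy as np, cv2
from workcell import readout, imaging, bot, spotter
def cam(n,save=None):
    p,d=imaging.camera(n)
    if save: cv2.imwrite(f'pics/{save}.png',p[:,:,::-1])
    return p,d
def K(n):
    i=imaging.camera_info(n); f=240/np.tan(np.radians(i['vertical_fov'])/2)
    return f,i['cx'],i['cy'],i['k1'],np.array(i['extrinsics'])
def rays(n,uv):
    f,cx,cy,k,T=K(n); uv=np.atleast_2d(uv).astype(float)
    d=(uv-[cx,cy])/f; s=d.copy()
    for _ in range(30): s=d/(1+k*(s**2).sum(1,keepdims=True))
    return np.c_[s,np.ones(len(s))],T
def at_z(n,uv,z):
    s,T=rays(n,uv); w=s@T[:3,:3].T; o=T[:3,3]
    return o+w*((z-o[2])/w[:,2])[:,None]
def at_d(n,uv,dep):
    s,T=rays(n,uv); return (s*np.atleast_1d(dep)[:,None])@T[:3,:3].T+T[:3,3]
def proj(n,P):
    f,cx,cy,k,T=K(n); c=(np.atleast_2d(P)-T[:3,3])@T[:3,:3]
    s=c[:,:2]/c[:,2:]; return s*(1+k*(s**2).sum(1,keepdims=True))*f+[cx,cy]
E
python3 - <<'E'
from h import *
for n in('top','side'):
    p,d=cam(n,n+'0'); f,cx,cy,k,T=K(n); print(n,f,cx,cy,k); print(T.round(3))
    for t in ['caddy','well0','well1','well2','lid0_tab','lid1_tab','lid2_tab','tray','board','spice','salt','pepper','bar1']:
        r=spotter.mark_of(n,t); print(t,[(np.round(x['uv']).tolist(),round(x['confidence'],2)) for x in r[:9]])
o=readout.get_obs(); print(o['time'],o['ee_pos'],o['tcp_rot'])
E
```

```text
pics
top 595.6536255225303 329.4437236082252 239.54982961676384 -0.10846954321795849
[[-1.300e-02 -9.960e-01  8.600e-02  4.100e-01]
 [-1.000e+00  1.300e-02 -2.000e-03 -1.700e-02]
 [ 1.000e-03 -8.600e-02 -9.960e-01  1.479e+00]
 [ 0.000e+00  0.000e+00  0.000e+00  1.000e+00]]
caddy [([313.0, 216.0], 0.55)]
well0 [([346.0, 213.0], 0.92), ([276.0, 219.0], 0.85), ([313.0, 216.0], 0.7)]
well1 [([346.0, 213.0], 0.92), ([276.0, 219.0], 0.85), ([313.0, 216.0], 0.7)]
well2 [([346.0, 213.0], 0.92), ([276.0, 219.0], 0.85), ([313.0, 216.0], 0.7)]
lid0_tab [([276.0, 225.0], 0.76), ([315.0, 217.0], 0.6)]
lid1_tab [([312.0, 202.0], 0.73)]
lid2_tab [([346.0, 203.0], 0.73)]
tray [([194.0, 265.0], 0.84), ([342.0, 201.0], 0.64)]
board [([443.0, 246.0], 0.56), ([322.0, 302.0], 0.28)]
spice [([408.0, 244.0], 0.61), ([388.0, 153.0], 0.16)]
salt [([322.0, 303.0], 0.71), ([448.0, 219.0], 0.58)]
pepper [([482.0, 226.0], 0.74)]
bar1 [([485.0, 346.0], 0.87), ([475.0, 269.0], 0.82), ([446.0, 220.0], 0.72), ([448.0, 266.0], 0.68), ([419.0, 263.0], 0.61), ([273.0, 219.0], 0.57), ([481.0, 224.0], 0.56), ([422.0, 226
[... 465 characters left out ...]
5), ([319.0, 189.0], 0.72)]
lid1_tab [([346.0, 221.0], 0.94), ([377.0, 376.0], 0.26)]
lid2_tab [([358.0, 236.0], 0.72), ([264.0, 262.0], 0.7), ([351.0, 252.0], 0.21)]
tray [([272.0, 176.0], 0.67)]
board [([344.0, 356.0], 0.82)]
spice [([335.0, 318.0], 0.68), ([359.0, 235.0], 0.37)]
salt [([263.0, 261.0], 0.92), ([352.0, 252.0], 0.38)]
pepper [([424.0, 286.0], 0.78), ([351.0, 253.0], 0.23)]
bar1 [([320.0, 356.0], 0.94), ([360.0, 320.0], 0.81), ([378.0, 346.0], 0.74), ([326.0, 389.0], 0.73), ([316.0, 328.0], 0.68), ([241.0, 420.0], 0.62), ([278.0, 456.0], 0.58), ([325.0, 211.0], 0.49), ([351.0, 250.0], 0.39)]
1.4 [0.21052414 0.50811486 0.2089043 ] [1.79997785e+02 6.31925784e-04 1.57494346e+02]
```

```bash
python3 - <<'E'
import cv2
a=cv2.imread('pics/top0.png')[130:380,130:530]; cv2.imwrite('pics/top0c.png',cv2.resize(a,(800,500),interpolation=2))
a=cv2.imread('pics/side0.png')[140:470,200:480]; cv2.imwrite('pics/side0c.png',cv2.resize(a,None,fx=1.8,fy=1.8,interpolation=2))
E
```

```text
(no output)
```

View pics/top0c.png

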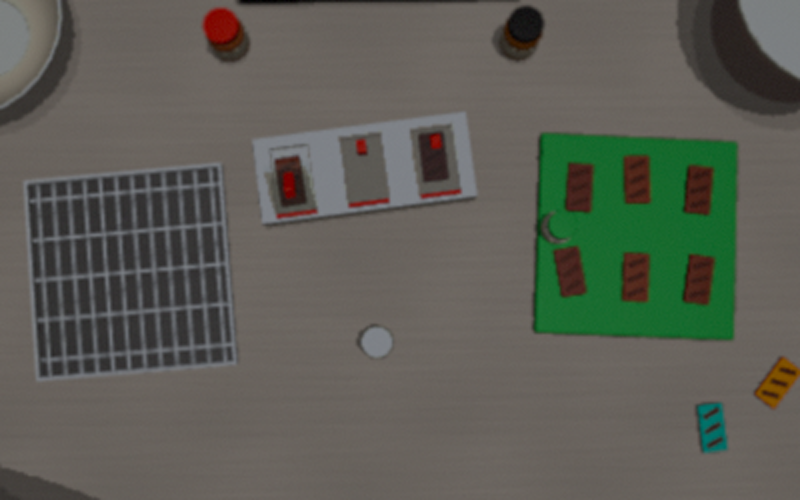

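View pics/side0c.png

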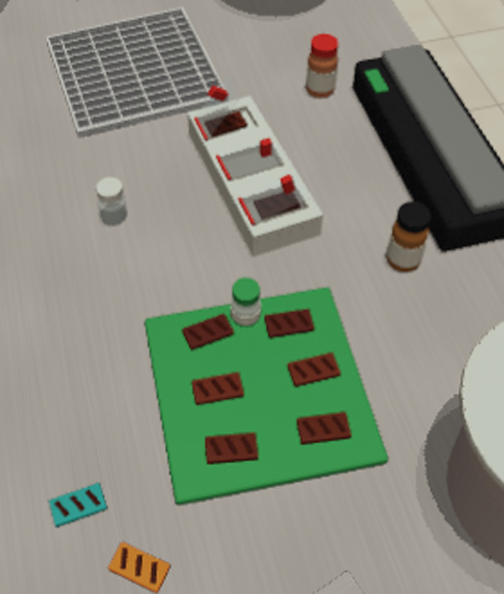

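The pictures show six brown bars on the green board, with the green-capped spice jar at about top (408,244). The middle well (312,214) is empty and its lid looks shut. The left well (276,219) has a bar and a half-open lid. The right well (347,208) has a bar. The orange and turquoise look-alikes at about (518,320) and (485,344) are off the board and are not part of the job. Next I measure.

```bash
cat >> h.py <<'E'
def blobs(m,amin):
    n,l,s,c=cv2.connectedComponentsWithStats(m.astype(np.uint8))
    return [np.argwhere(l==i)[:,::-1] for i in range(1,n) if s[i,4]>=amin]
def rect(n,pix,z):
    w=at_z(n,pix,z)[:,:2]; (c,s,a)=cv2.minAreaRect((w*1000).astype(np.float32))
    b=np.radians(a); 
    if s[0]<s[1]: a+=90
    a=(a+90)%180-90
    return w.mean(0)*1000,np.array(c),sorted(s)[::-1],a
def bars(n='top',p=None,z=.024,zone=None):
    h=cv2.cvtColor(p,cv2.COLOR_RGB2HSV).astype(int)
    m=((h[...,0]<8)|(h[...,0]>170))&(h[...,1]>90)&(h[...,2]>40)
    out=[]
    for b in blobs(m,100):
        mean,c,s,a=rect(n,b,z); out.append((b.mean(0),mean,c,s,a,len(b)))
    return out
E
python3 - <<'E'
from h import *
p=cv2.imread('pics/top0.png')[:,:,::-1].copy(); _,d=cam('top'); p2,ds=cam('side')
np.set_printoptions(precision=1,suppress=True)
for b in bars('top',p): print('bar',b[0],b[1],b[2],np.array(b[3]),round(b[4],1),b[5])
print('side')
for b in bars('side',p2): print('bar',b[0],b[1],b[2],np.array(b[3]),round(b[4],1),b[5])
def prob(n,d,uv,r=1):
    u,v=np.round(uv).astype(int); return at_d(n,[uv],np.median(d[v-r:v+r+1,u-r:u+r+1]))[0]*1000
for nm,uv in dict(tab0=(274,221),tab1=(310,203),tab2=(347,200),salt=(318,300),pepper=(391,142),spice=(408,243),board=(443,246),tray=(194,265),well1=(312,217),rim01=(295,215),rim12=(330,210)).items(): print(nm,prob('top',d,uv))
for nm,uv in dict(tab0=(321,191),tab1=(347,221),tab2=(359,242)).items(): print('side',nm,prob('side',ds,uv))
# white caddy
hsv=cv2.cvtColor(p,cv2.COLOR_RGB2HSV).astype(int)
uu,vv=np.meshgrid(np.arange(640),np.arange(480))
P=at_d('top',np.c_[uu.ravel(),vv.ravel()],d.ravel()).reshape(480,640,3)*1000
m=(P[...,2]>36)&(P[...,2]<56)&(abs(uu-312)<70)&(abs(vv-214)<40)
b=np.argwhere(m)[:,::-1]; print('caddy',rect('top',b,.045), len(b))
g=(abs(hsv[...,0]-60)<15)&(hsv[...,1]>120)
b=max(blobs(g,500),key=len); print('board',rect('top',b,.015))
# tray by rect of wires: low-sat region
for uv in [(143,220),(241,213),(248,312),(150,320)]: print('traycorner',at_z('top',[uv],.014)*1000)
for n,t in (('top','lid0_tab'),):
  pass
# red pixels
r=((hsv[...,0]<6)|(hsv[...,0]>174))&(hsv[...,1]>190)&(hsv[...,2]>120)&(abs(vv-214)<40)
for b in blobs(r,5):
    print('red',b.mean(0),len(b),P[b[:,1],b[:,0]].mean(0), P[b[:,1],b[:,0]].max(0))
h2=cv2.cvtColor(p2,cv2.COLOR_RGB2HSV).astype(int)
r=((h2[...,0]<6)|(h2[...,0]>174))&(h2[...,1]>190)&(h2[...,2]>120)
Q=at_d('side',np.c_[uu.ravel(),vv.ravel()],ds.ravel()).reshape(480,640,3)*1000
for b in blobs(r,8):
    q=Q[b[:,1],b[:,0]]; print('sred',b.mean(0),len(b),np.median(q,0),q.min(0),q.max(0))
E
```

```text
bar [240.  142.6] [781.9 200. ] [780.9 198.8] [47.9 46.1] 88.9 288
bar [274.2 219.3] [587.4 114.7] [586.1 114.3] [55.7 28.1] 6.4 209
bar [447.8 219.5] [ 581.7 -313.7] [ 581.7 -314. ] [52.6 24.9] -1.8 214
bar [419.1 223.6] [ 572.4 -242. ] [ 572.6 -242.1] [53.7 26.3] -4.6 232
bar [478.6 224.7] [ 567.8 -390.1] [ 567.8 -390.4] [53.5 26.2] -6.8 221
bar [414.4 265.3] [ 469.7 -227.7] [ 469.4 -227.7] [54.7 26.7] 8.9 239
bar [447.3 268.3] [ 461.2 -308.6] [ 462. -308.] [53.9 24.8] -1.6 218
bar [478.7 269.2] [ 457.8 -386.7] [ 458.1 -386.7] [53.1 26.3] -9.6 221
side
bar [379.7 165.2] [800.  265.5] [800.7 264.2] [63.1 42.8] 71.3 176
bar [327.3 208.4] [596.7 125.2] [591.1 126.9] [58.1 32.7] 10.1 120
bar [360.  319.2] [ 574.2 -245.8] [ 574.3 -245.7] [56.6 30.9] -4.8 285
bar [314.8 323.9] [ 470.9 -231.1] [ 471.2 -230.9] [56.3 30.3] 8.7 283
bar [373.7 345. ] [ 582.9 -317.7] [ 583.  -317.5] [56.4 30.2] 0.3 314
bar [320.3 355.6] [ 462.7 -312.4] [ 462.9 -312.3] [56.4 30.5] -3.6 330
bar [379.4 377.7] [ 569.4 -394.9] [ 569.6 -394.8] [57.1 30.5] -7.0 365
bar [327.9 388.9] [ 458.5 -391.1] [ 458.7 -390.9] [5
[... 697 characters left out ...]
]]
traycorner [[361.  181.5  14. ]]
traycorner [[343.  425.1  14. ]]
red [347.5 200.5] 20 [621.6 -64.   91.7] [627.2 -60.4  97.5]
red [310.3 202.5] 19 [620.2  24.   77.1] [626.6  27.1  86.9]
red [354.5 226. ] 6 [565.4 -81.3  51.4] [565.8 -75.2  54.1]
red [309.5 231.7] 6 [553.2  27.4  50.4] [555.   33.5  54.9]
red [318.5 230.4] 10 [555.9   5.6  51.4] [556.9  16.5  54.5]
sred [379.8 163.5] 108 [767.5 187.3  98.7] [747.4 166.7  93.9] [785.  207.4 102.7]
sred [319.6 190.1] 27 [568.5 104.  116.6] [560.6  97.6 105.2] [585.4 114.1 123.8]
sred [346.9 218.8] 15 [620.9  23.2  76. ] [616.   17.2  74.8] [627.7  28.7  78.8]
sred [358.5 239.5] 18 [624.2 -66.5  90.7] [617.7 -71.1  87.5] [630.4 -61.6  94.7]
```

```bash
python3 -m jog '[{"rotation":[0,0,29.2],"translation":[409,-484,0],"grip":40},{"rotation":[0,0,29.2],"translation":[409,-484,0],"grip":40},{"rotation":[0,0,29.2],"translation":[409,-484,0],"grip":40},{"rotation":[0,0,29.2],"translation":[409,-484,0],"grip":40},{"rotation":[0,0,29.2],"translation":[409,-484,0],"grip":40},{"rotation":[0,0,29.2],"translation":[409,-484,0],"grip":40},{"rotation":[0,0,29.2],"translation":[409,-484,0],"grip":40},{"rotation":[0,0,29.2],"translation":[409,-484,0],"grip":40},{"rotation":[0,0,29.2],"translation":[409,-484,0],"grip":40},{"rotation":[0,0,29.2],"translation":[409,-484,0],"grip":40},{"rotation":[0,0,29.2],"translation":[409,-484,0],"grip":40},{"rotation":[0,0,29.2],"translation":[409,-484,0],"grip":40},{"rotation":[0,0,29.2],"translation":[409,-484,0],"grip":40},{"rotation":[0,0,29.2],"translation":[409,-484,0],"grip":40},{"rotation":[0,0,29.2],"translation":[409,-484,-79],"grip":40},{"rotation":[0,0,29.2],"translation":[409,-484,-79],"grip":40},{"rotation":[0,0,29.2],"translation":[409,-484,-79],"grip":40}]'; python3 - <<'E'
import cv2
a=cv2.imread('pics/side0.png')[175:285,285:385]; cv2.imwrite('pics/well_side.png',cv2.resize(a,None,fx=5,fy=5,interpolation=2))
E
```

```text
time: 3.2
ee_pos: [0.617, 0.0243, 0.1253]
tcp_rot: [180.0, -0.4, -173.3]
wrist_force: [0.1, -0.3, -0.0]
opening: 0.04
grasp_force: 0.0
```

View pics/well_side.png

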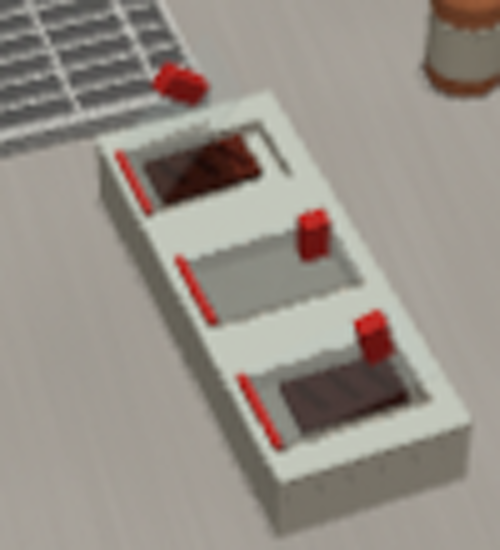

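The enlarged crop shows bars in the left and right wells, and the middle well empty under a shut lid (red tab at about top (310,203)). I descend on that tab.

```bash
python3 -m jog '[{"rotation":[0,0,0],"translation":[1,0,-35],"grip":40},{"rotation":[0,0,0],"translation":[1,0,-60],"grip":40},{"rotation":[0,0,0],"translation":[1,0,-73],"grip":40},{"rotation":[0,0,0],"translation":[1,0,-73],"grip":40},{"rotation":[0,0,0],"translation":[1,0,-73],"grip":40},{"rotation":[0,0,0],"translation":[1,0,-73],"grip":5},{"rotation":[0,0,0],"translation":[1,0,-73],"grip":5},{"rotation":[0,0,0],"translation":[1,0,-73],"grip":5},{"rotation":[0,0,0],"translation":[1,0,-73],"grip":5},{"rotation":[0,0,0],"translation":[1,0,-73],"grip":5},{"rotation":[0,0,0],"translation":[1,0,-73],"grip":5}]' 50
```

```text
time: 4.3
ee_pos: [0.6205, 0.0241, 0.0569]
tcp_rot: [-180.0, -0.0, -173.3]
wrist_force: [0.3, -0.1, 0.6]
opening: 0.0051
grasp_force: 0.0
```

```bash
python3 - <<'E'
from h import *
p,d=cam('side','s1'); o=readout.get_obs(); print(o['ee_pos'],o['opening'],o['grasp_force'],o['wrist_force'])
cv2.imwrite('pics/s1c.png',cv2.resize(p[120:300,250:430,::-1],None,fx=3.3,fy=3.3,interpolation=2))
E
```

```text
[0.62053267 0.02410034 0.05688448] 0.0047786341556345716 0.0 [ 0.04426242 -0.25306288  0.5250881 ]
```

View pics/s1c.png

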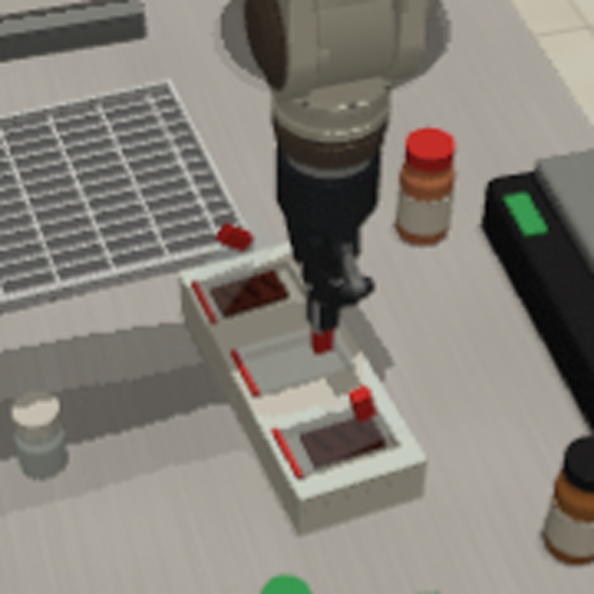

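```bash
python3 - <<'E'
from h import *
np.set_printoptions(precision=1,suppress=True)
for n in('side','top'):
    p,d=cam(n); 
    for z in(57,78,100): print(n,z,proj(n,[[.6205,.0241,z/1000]]))
    if n=='side':
        for v in range(200,232,2): print(v,[at_d(n,[(u,v)],[d[v,u]])[0].__mul__(1000).round().astype(int).tolist() for u in (343,347,351,355)], p[v,347])
E
```

```text
side 57 [[346.2 223.7]]
side 78 [[346.4 218. ]]
side 100 [[346.6 211.9]]
200 [[607, 16, 152], [614, 4, 162], [619, -10, 173], [626, -20, 181]] [19 20 20]
202 [[607, 14, 148], [615, 6, 153], [622, -3, 160], [624, -27, 181]] [21 22 23]
204 [[611, 25, 130], [614, 3, 149], [625, 7, 143], [624, -27, 174]] [22 22 22]
206 [[612, 29, 119], [615, 5, 140], [616, -21, 164], [623, -32, 172]] [20 21 22]
208 [[611, 27, 114], [615, 5, 133], [616, -22, 158], [621, -37, 171]] [20 22 22]
210 [[612, 27, 107], [615, 6, 125], [616, -21, 151], [620, -40, 167]] [21 21 21]
212 [[611, 25, 101], [617, 11, 113], [616, -24, 147], [627, -21, 141]] [30 30 31]
214 [[612, 27, 92], [618, 12, 105], [628, 10, 104], [672, 106, 1]] [20 20 21]
216 [[611, 24, 88], [618, 11, 99], [627, 7, 101], [671, 100, -1]] [18 19 20]
218 [[622, 58, 44], [618, 10, 93], [629, 12, 88], [668, 92, 0]] [18 18 17]
220 [[619, 48, 48], [618, 10, 85], [632, 20, 71], [651, 43, 44]] [62 41 40]
222 [[617, 40, 49], [620, 17, 71], [636, 32, 51], [650, 38, 42]] [101  20  17]
224 [[615, 35, 46], [620, 14, 66], [636, 29, 47], [647, 31, 42]] [100  21  18]
226 [[613, 26, 49], [621, 18, 54], [631, 16, 54], [643, 16, 50]] [105  39  35]
228 [[610, 17, 50], [621, 18, 47], [631, 15, 47], [639, 6, 54]] [144 144 135]
230 [[609, 12, 48], [619, 11, 47], [630, 9, 46], [639, 4, 49]] [143 144 134]
top 57 [[310.5 203.6]]
top 78 [[310.2 202.3]]
top 100 [[309.9 200.9]]
```

```bash
python3 -m jog '[{"rotation":[0,0,0],"translation":[0,0,0],"grip":40},{"rotation":[0,0,0],"translation":[0,0,0],"grip":40},{"rotation":[0,0,0],"translation":[0,0,0],"grip":40},{"rotation":[0,0,0],"translation":[0,0,-4],"grip":40},{"rotation":[0,0,0],"translation":[0,0,-8],"grip":40},{"rotation":[0,0,0],"translation":[0,0,-11],"grip":40},{"rotation":[0,0,0],"translation":[0,0,-11],"grip":40},{"rotation":[0,0,0],"translation":[0,0,-11],"grip":40}]'; python3 - <<'E'
from h import *
np.set_printoptions(precision=1,suppress=True)
p,d=cam('side','s2'); o=readout.get_obs(); print(o['opening'])
cv2.imwrite('pics/s2c.png',cv2.resize(p[170:260,300:400,::-1],None,fx=6,fy=6,interpolation=2))
E
```

```text
time: 5.25
ee_pos: [0.6204, 0.0241, 0.0457]
tcp_rot: [180.0, -0.0, -173.3]
wrist_force: [0.5, -0.2, -1.0]
opening: 0.0399
grasp_force: 0.0
0.03986346356112824
```

View pics/s2c.png

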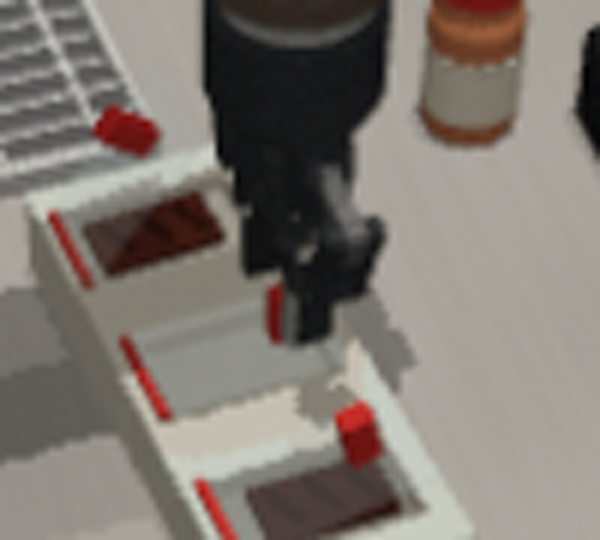

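```bash
python3 -m jog '[{"rotation":[0,0,0],"translation":[0,0,0],"grip":5},{"rotation":[0,0,0],"translation":[0,0,0],"grip":5},{"rotation":[0,0,0],"translation":[0,0,0],"grip":5},{"rotation":[0,0,0],"translation":[0,0,0],"grip":5},{"rotation":[0,0,0],"translation":[0,0,0],"grip":5}]' 50
```

```text
time: 5.8
ee_pos: [0.6207, 0.0244, 0.0462]
tcp_rot: [180.0, 0.0, -173.3]
wrist_force: [0.2, 3.4, 3.0]
opening: 0.0101
grasp_force: 51.3
```

```bash
python3 -m jog '[{"rotation":[0,0,0],"translation":[0,0,0],"grip":34},{"rotation":[0,0,0],"translation":[0,0,0],"grip":34},{"rotation":[0,0,0],"translation":[0,0,-4],"grip":34},{"rotation":[0,0,0],"translation":[0,0,-8],"grip":34},{"rotation":[0,0,0],"translation":[0,0,-8],"grip":34},{"rotation":[0,0,0],"translation":[0,0,-8],"grip":5},{"rotation":[0,0,0],"translation":[0,0,-8],"grip":5},{"rotation":[0,0,0],"translation":[0,0,-8],"grip":5},{"rotation":[0,0,0],"translation":[0,0,-8],"grip":5},{"rotation":[0,0,0],"translation":[0,0,-8],"grip":5}]' 50;  python3 - <<'E'
from h import *
np.set_printoptions(precision=1,suppress=True)
p,d=cam('side','s3')
cv2.imwrite('pics/s3c.png',cv2.resize(p[170:260,300:400,::-1],None,fx=6,fy=6,interpolation=2))
E
```

```text
time: 6.8
ee_pos: [0.6205, 0.0243, 0.038]
tcp_rot: [180.0, 0.0, -173.3]
wrist_force: [0.0, 1.9, -0.4]
opening: 0.0108
grasp_force: 52.9
```

View pics/s3c.png

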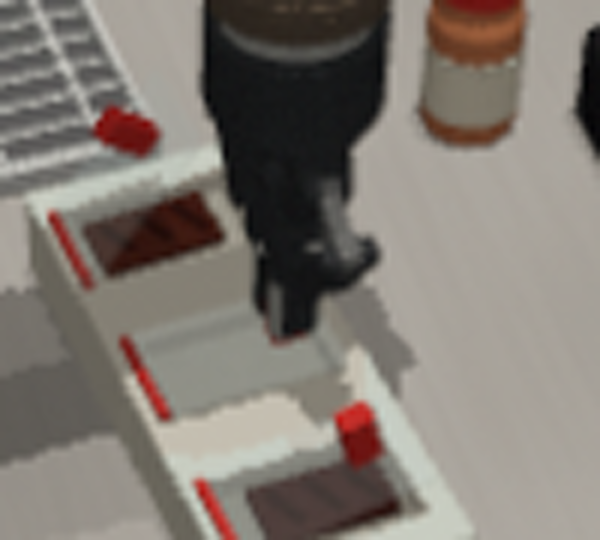

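The grip on the tab is now good. The finger tips sit about 20 mm above the reported TCP, which I will allow for. I open the lid along its arc.

```bash
python3 -m jog '[{"rotation":[0.5,-4,0],"translation":[0.4,0,4.6],"grip":5},{"rotation":[0.9,-7.9,0],"translation":[0.5,0.1,9.3],"grip":5},{"rotation":[1.4,-11.9,0],"translation":[0.2,0,14],"grip":5},{"rotation":[1.9,-15.9,0],"translation":[-0.4,0,18.6],"grip":5},{"rotation":[2.3,-19.9,0],"translation":[-1.3,-0.2,23.2],"grip":5},{"rotation":[2.8,-23.8,0],"translation":[-2.5,-0.3,27.7],"grip":5},{"rotation":[3.3,-27.8,0],"translation":[-4,-0.5,32.2],"grip":5},{"rotation":[3.7,-31.8,0],"translation":[-5.8,-0.7,36.5],"grip":5},{"rotation":[4.2,-35.8,0],"translation":[-8,-0.9,40.6],"grip":5},{"rotation":[4.7,-39.7,0],"translation":[-10.3,-1.2,44.6],"grip":5},{"rotation":[5.1,-43.7,0],"translation":[-13,-1.5,48.5],"grip":5},{"rotation":[5.6,-47.7,0],"translation":[-16,-1.9,52.1],"grip":5},{"rotation":[6.1,-51.7,0],"translation":[-19.2,-2.2,55.5],"grip":5},{"rotation":[6.5,-55.6,0],"translation":[-22.5,-2.6,58.7],"grip":5},{"rotation":[7,-59.6,0],"translation":[-26.1,-3.1,61.6],"grip":5},{"rotation":[7.5,-63.6,0],"translation":[-30,-3.5,64.3],"grip":5},{"rotation":[7.5,-63.6,0],"translation":[-30,-3.5,64.3],"grip":5},{"rotation":[7.5,-63.6,0],"translation":[-30,-3.5,64.3],"grip":5}]'; python3 -c "
from h import *;print(readout.get_obs()['q'])"
```

```text
time: 8.65
ee_pos: [0.5912, 0.0209, 0.1123]
tcp_rot: [179.7, 62.9, -173.4]
wrist_force: [-0.9, 6.0, -9.8]
opening: 0.0097
grasp_force: 49.0
[ -2.16288181 -48.47705126 -65.8047977   10.0268591    8.08679768
  -4.00187456]
```

```bash
python3 -m jog '[{"rotation":[0,0,0],"translation":[0,0,0],"grip":40},{"rotation":[0,0,0],"translation":[0,0,0],"grip":40},{"rotation":[0,0,0],"translation":[0,0,0],"grip":40},{"rotation":[0,0,0],"translation":[0,0,30],"grip":40},{"rotation":[0,0,0],"translation":[0,0,60],"grip":40},{"rotation":[0,0,0],"translation":[0,0,90],"grip":40},{"rotation":[-1,8,0],"translation":[0,0,100],"grip":0},{"rotation":[-2,16,0],"translation":[0,0,100],"grip":0},{"rotation":[-3,24,0],"translation":[10,0,100],"grip":0},{"rotation":[-3.8,32,0],"translation":[20,0,100],"grip":0},{"rotation":[-4.7,40,0],"translation":[30,0,100],"grip":0},{"rotation":[-5.6,48,0],"translation":[48,5,100],"grip":0},{"rotation":[-6.6,56,0],"translation":[48,5,100],"grip":0},{"rotation":[-7.5,63.6,0],"translation":[48,5,100],"grip":0},{"rotation":[-7.5,63.6,0],"translation":[48,5,100],"grip":0},{"rotation":[-7.5,63.6,0],"translation":[48,5,100],"grip":0}]'; python3 - <<'E'
from h import *
p,d=cam('side','s4')
cv2.imwrite('pics/s4c.png',cv2.resize(p[130:280,270:430,::-1],None,fx=4,fy=4,interpolation=2))
E
```

```text
time: 10.25
ee_pos: [0.6419, 0.0252, 0.2116]
tcp_rot: [179.9, -1.1, -173.3]
wrist_force: [0.3, 0.0, 0.4]
opening: 0.0001
grasp_force: 0.0
```

View pics/s4c.png

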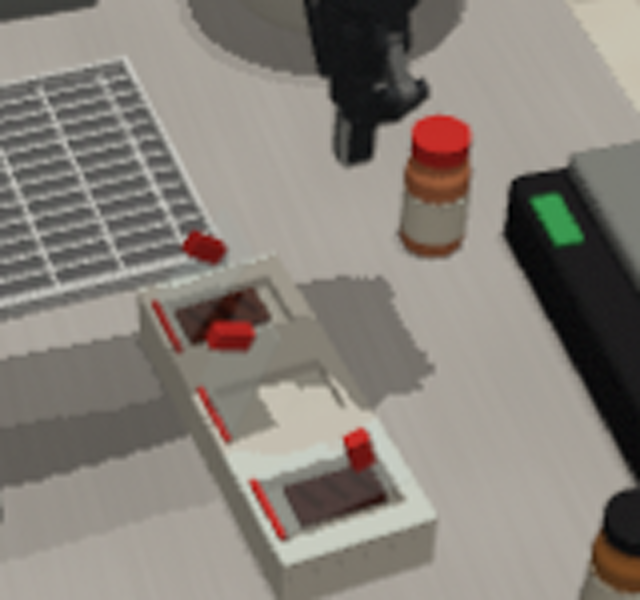

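```bash
python3 - <<'E'
from h import *
for z in (.212,.222,.232): print(proj('side',[[.642,.025,z]]))
E
python3 -m jog '[{"rotation":[0,0,0],"translation":[0,0,-50],"grip":0},{"rotation":[0,0,0],"translation":[0,0,-90],"grip":0},{"rotation":[0,0,0],"translation":[0,0,-131],"grip":0},{"rotation":[0,0,0],"translation":[0,0,-131],"grip":0},{"rotation":[0,0,0],"translation":[-10,-1,-131],"grip":0},{"rotation":[0,0,0],"translation":[-20,-2,-131],"grip":0},{"rotation":[0,0,0],"translation":[-30,-3,-131],"grip":0},{"rotation":[0,0,0],"translation":[-40,-4,-131],"grip":0},{"rotation":[0,0,0],"translation":[-50,-5.5,-131],"grip":0},{"rotation":[0,0,0],"translation":[-60,-6.5,-131],"grip":0},{"rotation":[0,0,0],"translation":[-70,-8,-131],"grip":0},{"rotation":[0,0,0],"translation":[-80,-9,-131],"grip":0},{"rotation":[0,0,0],"translation":[-90,-10,-131],"grip":0},{"rotation":[0,0,0],"translation":[-93,-10,-131],"grip":0},{"rotation":[0,0,0],"translation":[-93,-10,-131],"grip":0}]'
```

```text
[[356.39149072 176.57464172]]
[[356.5670807  173.34651727]]
[[356.74477619 170.07763394]]
time: 11.8
ee_pos: [0.5469, 0.0152, 0.0839]
tcp_rot: [180.0, -0.8, -173.3]
wrist_force: [-0.3, 0.0, -0.2]
opening: -0.0002
grasp_force: 0.0
```

```bash
python3 -m jog '[{"rotation":[0,0,0],"translation":[15,0,40],"grip":0},{"rotation":[0,0,0],"translation":[15,0,90],"grip":55},{"rotation":[0,0,-9.2],"translation":[-84,-325,90],"grip":55},{"rotation":[0,0,-9.2],"translation":[-84,-325,90],"grip":55},{"rotation":[0,0,-9.2],"translation":[-84,-325,90],"grip":55},{"rotation":[0,0,-9.2],"translation":[-84,-325,90],"grip":55},{"rotation":[0,0,-9.2],"translation":[-84,-325,90],"grip":55},{"rotation":[0,0,-9.2],"translation":[-84,-325,90],"grip":55},{"rotation":[0,0,-9.2],"translation":[-84,-325,90],"grip":55},{"rotation":[0,0,-9.2],"translation":[-84,-325,90],"grip":55},{"rotation":[0,0,-9.2],"translation":[-84,-325,90],"grip":55},{"rotation":[0,0,-9.2],"translation":[-84,-325,90],"grip":55},{"rotation":[0,0,-9.2],"translation":[-84,-325,90],"grip":55}]'; python3 - <<'E'
from h import *
np.set_printoptions(precision=1,suppress=True)
o=readout.get_obs(); print(o['ee_pos']*1000 if hasattr(o['ee_pos'],'shape') else o['ee_pos'],o['tcp_rot'])
for n in('side','top'):
    p,d=cam(n,'t5'+n)
    for b in bars(n,p):
        if b[2][1]<-150 or 1: print(n,b[0],b[2],np.array(b[3]),round(b[4],1),b[5])
a=cv2.imread('pics/t5side.png')[130:280,230:430]; b=cv2.imread('pics/t5top.png')[170:270,230:430]
cv2.imwrite('pics/m5.png',cv2.resize(np.vstack([a,b]),None,fx=2.4,fy=2.4,interpolation=2))
E
```

```text
time: 13.1
ee_pos: [0.4638, -0.3088, 0.1739]
tcp_rot: [179.9, -0.8, 177.6]
wrist_force: [-0.0, 0.2, -0.2]
opening: 0.055
grasp_force: 0.0
[ 463.8 -308.8  173.9] [179.9  -0.8 177.6]
side [379.7 165.2] [800.7 264.3] [62.9 42.8] 71.3 176
side [360.  319.2] [ 574.3 -245.8] [56.5 31. ] -4.8 285
side [312.7 325.1] [ 471.2 -230.9] [56.4 30.3] 8.6 205
side [373.6 345. ] [ 583.  -317.5] [56.4 30.2] 0.3 315
side [319.9 355.8] [ 462.8 -312.3] [56.3 30.7] -3.9 300
side [379.3 377.7] [ 569.6 -394.7] [57.  30.6] -7.4 367
side [327.8 388.9] [ 458.7 -390.8] [56.3 30.9] -9.2 381
top [240.  142.5] [782.2 198.8] [47.9 43.5] 89.0 285
top [274.4 219.3] [586.4 114. ] [55.4 27.8] 6.8 213
top [447.9 219.7] [ 581.7 -314. ] [52.6 24.9] -1.8 218
top [419.2 223.3] [ 572.7 -241.7] [52.4 24.8] -1.6 224
top [478.8 224.9] [ 567.1 -391.6] [54.1 29.3] -6.8 225
```

View pics/m5.png

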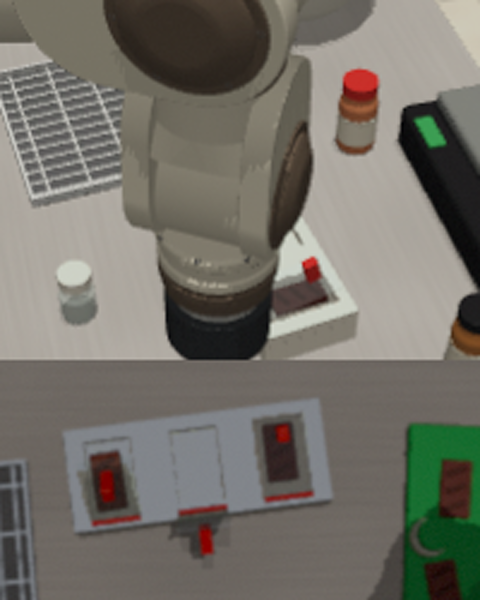

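The picture shows lid1 leaning fully open, with its tab at about top (315,238). The jars are still standing and the middle well is clear. I pick up the bar at top (447,268), which measures at (462,-310) mm.

```bash
python3 -m jog '[{"rotation":[0,-0.8,0],"translation":[-1.5,-1.5,-50],"grip":55},{"rotation":[0,-0.8,0],"translation":[-1.5,-1.5,-100],"grip":55},{"rotation":[0,-0.8,0],"translation":[-1.5,-1.5,-140],"grip":55},{"rotation":[0,-0.8,0],"translation":[-1.5,-1.5,-160],"grip":55},{"rotation":[0,-0.8,0],"translation":[-1.5,-1.5,-170],"grip":55},{"rotation":[0,-0.8,0],"translation":[-1.5,-1.5,-173],"grip":55},{"rotation":[0,-0.8,0],"translation":[-1.5,-1.5,-173],"grip":55},{"rotation":[0,-0.8,0],"translation":[-1.5,-1.5,-173],"grip":20},{"rotation":[0,-0.8,0],"translation":[-1.5,-1.5,-173],"grip":20},{"rotation":[0,-0.8,0],"translation":[-1.5,-1.5,-173],"grip":20},{"rotation":[0,-0.8,0],"translation":[-1.5,-1.5,-173],"grip":20}]' 40
```

```text
time: 14.3
ee_pos: [0.4623, -0.3117, 0.0018]
tcp_rot: [180.0, 0.1, 177.5]
wrist_force: [0.3, 0.3, 4.7]
opening: 0.0203
grasp_force: 2.6
```

```bash
python3 -m jog '[{"rotation":[0,0,0],"translation":[0,0,3],"grip":55},{"rotation":[0,0,0],"translation":[0,0,3],"grip":55},{"rotation":[0,0,0],"translation":[0,0,3],"grip":55},{"rotation":[0,0,0],"translation":[0,0,-4],"grip":55},{"rotation":[0,0,0],"translation":[0,0,-7],"grip":55},{"rotation":[0,0,0],"translation":[0,0,-7],"grip":55},{"rotation":[0,0,0],"translation":[0,0,-7],"grip":20},{"rotation":[0,0,0],"translation":[0,0,-7],"grip":20},{"rotation":[0,0,0],"translation":[0,0,-7],"grip":20},{"rotation":[0,0,0],"translation":[0,0,-7],"grip":20},{"rotation":[0,0,0],"translation":[0,0,-7],"grip":20}]' 40
```

```text
time: 15.4
ee_pos: [0.4619, -0.3114, -0.006]
tcp_rot: [179.9, -0.0, 177.5]
wrist_force: [0.6, 0.2, 1.9]
opening: 0.0305
grasp_force: 39.8
```

```bash
python3 -m jog '[{"rotation":[0,0,0],"translation":[0,0,20],"grip":20},{"rotation":[0,0,0],"translation":[0,0,70],"grip":20},{"rotation":[0,0,0],"translation":[0,0,126],"grip":20},{"rotation":[0,0,9.2],"translation":[136,333,126],"grip":20},{"rotation":[0,0,9.2],"translation":[136,333,126],"grip":20},{"rotation":[0,0,9.2],"translation":[136,333,126],"grip":20},{"rotation":[0,0,9.2],"translation":[136,333,126],"grip":20},{"rotation":[0,0,9.2],"translation":[136,333,126],"grip":20},{"rotation":[0,0,9.2],"translation":[136,333,126],"grip":20},{"rotation":[0,0,9.2],"translation":[136,333,126],"grip":20},{"rotation":[0,0,9.2],"translation":[136,333,126],"grip":20},{"rotation":[0,0,9.2],"translation":[136,333,126],"grip":20},{"rotation":[0,0,9.2],"translation":[136,333,80],"grip":20},{"rotation":[0,0,9.2],"translation":[136,333,45],"grip":20},{"rotation":[0,0,9.2],"translation":[136,333,45],"grip":20}]'
```

```text
time: 16.9
ee_pos: [0.5941, 0.02, 0.0338]
tcp_rot: [179.9, -0.5, -173.4]
wrist_force: [-0.3, -0.2, -0.8]
opening: 0.0307
grasp_force: 39.8
```

```bash
python3 -m jog '[{"rotation":[0,0,0],"translation":[0,0,0],"grip":20},{"rotation":[0,0,0],"translation":[0,0,-8],"grip":20},{"rotation":[0,0,0],"translation":[0,0,-16],"grip":20},{"rotation":[0,0,0],"translation":[0,0,-24],"grip":20},{"rotation":[0,0,0],"translation":[0,0,-24],"grip":20},{"rotation":[0,0,0],"translation":[0,0,-24],"grip":20}]'
```

```text
time: 17.5
ee_pos: [0.5983, 0.0216, 0.0157]
tcp_rot: [179.9, 0.1, -173.3]
wrist_force: [-0.7, -0.8, 4.8]
opening: 0.0308
grasp_force: 42.5
```

```bash
python3 -m jog '[{"rotation":[0,0,0],"translation":[0,0,0],"grip":38},{"rotation":[0,0,0],"translation":[0,0,0],"grip":38},{"rotation":[0,0,0],"translation":[0,0,0],"grip":38},{"rotation":[0,0,0],"translation":[0,0,10],"grip":38},{"rotation":[0,0,0],"translation":[0,0,30],"grip":38},{"rotation":[0,0,0],"translation":[0,0,70],"grip":0},{"rotation":[0,0,0],"translation":[0,0,110],"grip":0},{"rotation":[0,0,0],"translation":[0,-100,130],"grip":0},{"rotation":[0,0,0],"translation":[0,-150,130],"grip":0},{"rotation":[0,0,0],"translation":[0,-150,130],"grip":0},{"rotation":[0,0,0],"translation":[0,-150,130],"grip":0}]'; python3 - <<'E'
from h import *
np.set_printoptions(precision=1,suppress=True)
p,d=cam('top','t6')
for b in bars('top',p,.043):
    if abs(b[2][1])<140: print(b[0],b[2],np.array(b[3]),round(b[4],1),b[5])
a=p[175:265,230:390,::-1]; q,_=cam('side','s6'); b=q[150:280,270:400,::-1]
cv2.imwrite('pics/m6.png',np.vstack([cv2.resize(a,(480,270),interpolation=2),cv2.resize(b,(480,320),interpolation=2)]))
E
```

```text
time: 18.6
ee_pos: [0.5972, -0.1336, 0.1449]
tcp_rot: [-180.0, -0.1, -173.6]
wrist_force: [-0.6, 0.2, -0.3]
opening: -0.0003
grasp_force: 0.0
[312.  213.8] [597.   21.5] [56.8 28.2] 7.4 249
[274.2 219.2] [583.8 112.6] [54.9 27.4] 6.0 205
```

View pics/m6.png

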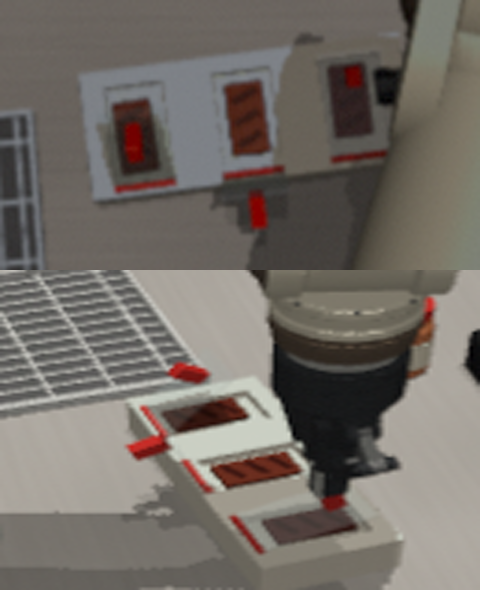

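The bar lies flat in the middle well, at top (312,214). Now I shut the lids, starting with lid2.

```bash
python3 -m jog '[{"rotation":[0,0,0],"translation":[32,65,-20],"grip":0},{"rotation":[0,0,0],"translation":[32,65,-40],"grip":0},{"rotation":[0,0,0],"translation":[32,65,-60],"grip":0},{"rotation":[0,0,0],"translation":[32,65,-60],"grip":0},{"rotation":[0,0,0],"translation":[32,65,-68],"grip":0},{"rotation":[0,0,0],"translation":[32,65,-76],"grip":0},{"rotation":[0,0,0],"translation":[32,65,-84],"grip":0},{"rotation":[0,0,0],"translation":[32,65,-88],"grip":0},{"rotation":[0,0,0],"translation":[32,65,-90],"grip":0},{"rotation":[0,0,0],"translation":[32,65,-90],"grip":0}]'
```

```text
time: 19.7
ee_pos: [0.6297, -0.0636, 0.0556]
tcp_rot: [179.9, -0.0, -173.3]
wrist_force: [-2.6, 1.0, 2.1]
opening: -0.0
grasp_force: 1.7
```

```bash
python3 -m jog '[{"rotation":[0,0,0],"translation":[0,0,-2],"grip":0},{"rotation":[0,0,0],"translation":[0,0,-4],"grip":0},{"rotation":[0,0,0],"translation":[0,0,-4],"grip":0}]'
```

```text
time: 20.0
ee_pos: [0.6301, -0.0637, 0.0549]
tcp_rot: [180.0, 0.2, -173.3]
wrist_force: [-11.0, 1.0, 24.5]
opening: 0.0002
grasp_force: 11.9
```

```bash
python3 -m jog '[{"rotation":[0,0,0],"translation":[0,0,40],"grip":0},{"rotation":[0,0,0],"translation":[0,0,85],"grip":0},{"rotation":[0,0,0],"translation":[-155,70.5,85],"grip":0},{"rotation":[0,0,0],"translation":[-155,70.5,85],"grip":0},{"rotation":[0,0,0],"translation":[-155,70.5,85],"grip":0},{"rotation":[0,0,0],"translation":[-155,70.5,85],"grip":0},{"rotation":[0,0,0],"translation":[-155,70.5,85],"grip":0},{"rotation":[0,0,0],"translation":[-155,70.5,55],"grip":0},{"rotation":[0,0,0],"translation":[-155,70.5,23],"grip":0},{"rotation":[0,0,0],"translation":[-155,70.5,23],"grip":0},{"rotation":[0,0,0],"translation":[-143,72,23],"grip":0},{"rotation":[0,0,0],"translation":[-130,73.5,23],"grip":0},{"rotation":[0,0,0],"translation":[-117,75,23],"grip":0},{"rotation":[0,0,0],"translation":[-104,76.5,23],"grip":0},{"rotation":[0,0,0],"translation":[-91,78,23],"grip":0},{"rotation":[0,0,0],"translation":[-78,79.5,23],"grip":0},{"rotation":[0,0,0],"translation":[-65,81,23],"grip":0},{"rotation":[0,0,0],"translation":[-52,82.5,23],"grip":0},{"rotation":[0,0,0],"translation":[-42,84,23],"grip":0},{"rotation":[0,0,0],"translation":[-42,84,23],"grip":0}]'
```

```text
time: 22.0
ee_pos: [0.5898, 0.0208, 0.0746]
tcp_rot: [179.9, 0.1, -173.3]
wrist_force: [0.1, 0.2, -0.2]
opening: 0.0001
grasp_force: 0.0
```

Now I press lid1 from above.

```bash
python3 -m jog '[{"rotation":[0,0,0],"translation":[0,0,40],"grip":0},{"rotation":[0,0,0],"translation":[32,3.7,40],"grip":0},{"rotation":[0,0,0],"translation":[32,3.7,40],"grip":0},{"rotation":[0,0,0],"translation":[32,3.7,20],"grip":0},{"rotation":[0,0,0],"translation":[32,3.7,8],"grip":0},{"rotation":[0,0,0],"translation":[32,3.7,-2],"grip":0},{"rotation":[0,0,0],"translation":[32,3.7,-10],"grip":0},{"rotation":[0,0,0],"translation":[32,3.7,-16],"grip":0},{"rotation":[0,0,0],"translation":[32,3.7,-20],"grip":0},{"rotation":[0,0,0],"translation":[32,3.7,-23],"grip":0},{"rotation":[0,0,0],"translation":[32,3.7,-23],"grip":0}]'
```

```text
time: 23.1
ee_pos: [0.62, 0.0244, 0.0549]
tcp_rot: [179.9, 0.1, -173.3]
wrist_force: [-10.2, -1.8, 23.7]
opening: -0.0004
grasp_force: 11.7
```

```bash
python3 -m jog '[{"rotation":[0,0,0],"translation":[0,0,40],"grip":0},{"rotation":[0,0,0],"translation":[0,0,80],"grip":0},{"rotation":[0,0,0],"translation":[-91,77.6,80],"grip":0},{"rotation":[0,0,0],"translation":[-91,77.6,80],"grip":0},{"rotation":[0,0,0],"translation":[-91,77.6,80],"grip":0},{"rotation":[0,0,0],"translation":[-91,77.6,80],"grip":0},{"rotation":[0,0,0],"translation":[-91,77.6,40],"grip":0},{"rotation":[0,0,0],"translation":[-91,77.6,23],"grip":0},{"rotation":[0,0,0],"translation":[-91,77.6,23],"grip":0},{"rotation":[0,0,0],"translation":[-80,79,23],"grip":0},{"rotation":[0,0,0],"translation":[-67,80.5,23],"grip":0},{"rotation":[0,0,0],"translation":[-54,82,23],"grip":0},{"rotation":[0,0,0],"translation":[-42,83.5,23],"grip":0},{"rotation":[0,0,0],"translation":[-42,83.5,23],"grip":0},{"rotation":[0,0,0],"translation":[-42,83.5,63],"grip":0},{"rotation":[0,0,0],"translation":[-10.4,87,63],"grip":0},{"rotation":[0,0,0],"translation":[-10.4,87,63],"grip":0},{"rotation":[0,0,0],"translation":[-10.4,87,45],"grip":0}]'; python3 -m jog '[{"rotation":[0,0,0],"translation":[0,0,-12],"grip":0},{"rotation":[0,0,0],"translation":[0,0,-22],"grip":0},{"rotation":[0,0,0],"translation":[0,0,-32],"grip":0},{"rotation":[0,0,0],"translation":[0,0,-39],"grip":0},{"rotation":[0,0,0],"translation":[0,0,-43],"grip":0},{"rotation":[0,0,0],"translation":[0,0,-45.5],"grip":0},{"rotation":[0,0,0],"translation":[0,0,-45.5],"grip":0}]'
```

```text
time: 24.9
ee_pos: [0.6113, 0.1115, 0.0985]
tcp_rot: [179.9, 0.2, -173.3]
wrist_force: [0.2, -0.5, 0.3]
opening: -0.0002
grasp_force: 0.0
time: 25.6
ee_pos: [0.6096, 0.1114, 0.0548]
tcp_rot: [179.9, 0.2, -173.3]
wrist_force: [-11.5, -2.6, 26.7]
opening: 0.0003
grasp_force: 13.5
```

```bash
python3 -m jog '[{"rotation":[0,0,0],"translation":[0,0,50],"grip":0},{"rotation":[0,0,0],"translation":[-50,0,100],"grip":55},{"rotation":[0,0,0],"translation":[-100,0,110],"grip":55},{"rotation":[0,0,0],"translation":[-150,-40,110],"grip":55},{"rotation":[0,0,0],"translation":[-170,-80,110],"grip":55},{"rotation":[0,0,0],"translation":[-170,-120,110],"grip":55}]'; cat > look.py <<'E'
from h import *
np.set_printoptions(precision=1,suppress=True)
uu,vv=np.meshgrid(np.arange(640),np.arange(480))
o=readout.get_obs(); print('tcp',np.array(o['ee_pos'])*1000,np.array(o['tcp_rot']),o['time'])
for n in('top','side'):
    p,d=cam(n,'last_'+n)
    for b in bars(n,p):
        if b[2][1]<-150: print(n,b[2],round(b[4],1),np.array(b[3]))
    for b in bars(n,p,.013):
        if b[2][1]>170 and b[2][0]<700: print(n,'tray',b[2],round(b[4],1),np.array(b[3]))
    h2=cv2.cvtColor(p,cv2.COLOR_RGB2HSV).astype(int)
    r=((h2[...,0]<6)|(h2[...,0]>174))&(h2[...,1]>190)&(h2[...,2]>120)
    Q=at_d(n,np.c_[uu.ravel(),vv.ravel()],d.ravel()).reshape(480,640,3)*1000
    for b in blobs(r,8):
        q=Q[b[:,1],b[:,0]]; m=np.median(q,0)
        if m[0]<700 and m[2]>56: print(n,'red',m)
E
python3 look.py
```

```text
time: 26.2
ee_pos: [0.4389, -0.0011, 0.1612]
tcp_rot: [179.9, 0.1, -173.1]
wrist_force: [2.7, -0.4, 0.7]
opening: 0.0551
grasp_force: 0.0
tcp [438.9  -1.1 161.2] [ 179.9    0.1 -173.1] 26.2
top [ 581.7 -314. ] -1.8 [52.6 24.9]
top [ 572.6 -241.7] -1.6 [52.5 24.8]
top [ 568.1 -390.2] -6.9 [53.5 26.2]
top [ 469.3 -227.5] 8.1 [54.3 26.4]
top [ 458.1 -386.7] -8.3 [53.1 26.7]
top red [630.4 -63.3  77.4]
top red [619.1  24.6  78.1]
top red [610.2 111.5  78.3]
side [ 574.4 -245.7] -4.7 [56.5 31.1]
side [ 471.2 -231. ] 8.7 [56.3 30.6]
side [ 583.  -317.5] 0.3 [56.4 30.2]
side [ 569.6 -394.7] -7.4 [57.  30.6]
side [ 458.7 -390.8] -9.2 [56.3 30.9]
side red [611.1 108.8  76.5]
side red [621.7  22.5  76. ]
side red [631.5 -64.6  76.8]
```

All tabs read 77–78 mm, so the three lids are fully shut. Now the five left-over bars, each picked and lifted in one call.

```bash
python3 -m jog '[{"rotation":[0,0,2],"translation":[31,-222,-30],"grip":55},{"rotation":[0,0,2],"translation":[31,-222,-30],"grip":55},{"rotation":[0,0,2],"translation":[31,-222,-30],"grip":55},{"rotation":[0,0,2],"translation":[31,-222,-30],"grip":55},{"rotation":[0,0,2],"translation":[31,-222,-30],"grip":55},{"rotation":[0,0,2],"translation":[31,-222,-30],"grip":55},{"rotation":[0,0,2],"translation":[31,-222,-80],"grip":55},{"rotation":[0,0,2],"translation":[31,-222,-125],"grip":55},{"rotation":[0,0,2],"translation":[31,-222,-150],"grip":55},{"rotation":[0,0,2],"translation":[31,-222,-163],"grip":55},{"rotation":[0,0,2],"translation":[31,-222,-167.5],"grip":55},{"rotation":[0,0,2],"translation":[31,-222,-167.5],"grip":55},{"rotation":[0,0,2],"translation":[31,-222,-167.5],"grip":20},{"rotation":[0,0,2],"translation":[31,-222,-167.5],"grip":20},{"rotation":[0,0,2],"translation":[31,-222,-167.5],"grip":20},{"rotation":[0,0,2],"translation":[31,-222,-167.5],"grip":20},{"rotation":[0,0,2],"translation":[31,-222,-140],"grip":20},{"rotation":[0,0,2],"translation":[31,-222,-100],"grip":20},{"rotation":[0,0,2],"translation":[31,-222,-50],"grip":20},{"rotation":[0,0,2],"translation":[31,-222,-40],"grip":20}]' 40
```

```text
time: 28.3
ee_pos: [0.4743, -0.2242, 0.1269]
tcp_rot: [-179.8, 0.4, -171.3]
wrist_force: [-0.2, 0.6, -0.7]
opening: 0.0305
grasp_force: 39.9
```

```bash
python3 -m jog '[{"rotation":[0,0,-4.5],"translation":[-45,471,0],"grip":20},{"rotation":[0,0,-4.5],"translation":[-45,471,0],"grip":20},{"rotation":[0,0,-4.5],"translation":[-45,471,0],"grip":20},{"rotation":[0,0,-4.5],"translation":[-45,471,0],"grip":20},{"rotation":[0,0,-4.5],"translation":[-45,471,0],"grip":20},{"rotation":[0,0,-4.5],"translation":[-45,471,0],"grip":20},{"rotation":[0,0,-4.5],"translation":[-45,471,0],"grip":20},{"rotation":[0,0,-4.5],"translation":[-45,471,0],"grip":20},{"rotation":[0,0,-4.5],"translation":[-45,471,0],"grip":20},{"rotation":[0,0,-4.5],"translation":[-45,471,0],"grip":20},{"rotation":[0,0,-4.5],"translation":[-45,471,0],"grip":20},{"rotation":[0,0,-4.5],"translation":[-45,471,-50],"grip":20},{"rotation":[0,0,-4.5],"translation":[-45,471,-95],"grip":20},{"rotation":[0,0,-4.5],"translation":[-45,471,-120],"grip":20},{"rotation":[0,0,-4.5],"translation":[-45,471,-130],"grip":20},{"rotation":[0,0,-4.5],"translation":[-45,471,-135],"grip":20},{"rotation":[0,0,-4.5],"translation":[-45,471,-135],"grip":20},{"rotation":[0,0,-4.5],"translation":[-45,471,-135],"grip":20}]'
```

```text
time: 30.1
ee_pos: [0.4282, 0.2482, -0.0131]
tcp_rot: [179.9, 0.1, -175.8]
wrist_force: [0.8, 0.1, -0.1]
opening: 0.0307
grasp_force: 39.9
```

```bash
python3 -m jog '[{"rotation":[0,0,0],"translation":[0,0,-2],"grip":20},{"rotation":[0,0,0],"translation":[0,0,-3],"grip":20},{"rotation":[0,0,0],"translation":[0,0,-3],"grip":40},{"rotation":[0,0,0],"translation":[0,0,-3],"grip":40},{"rotation":[0,0,0],"translation":[0,0,-3],"grip":40},{"rotation":[0,0,0],"translation":[0,0,20],"grip":40},{"rotation":[0,0,0],"translation":[0,0,65],"grip":55},{"rotation":[0,0,0],"translation":[0,0,115],"grip":55},{"rotation":[0,0,0],"translation":[30,-50,135],"grip":55},{"rotation":[0,0,0],"translation":[30,-100,135],"grip":55},{"rotation":[0,0,0],"translation":[30,-150,135],"grip":55},{"rotation":[0,0,0],"translation":[30,-200,135],"grip":55},{"rotation":[0,0,0],"translation":[30,-250,135],"grip":55},{"rotation":[0,0,0],"translation":[30,-250,135],"grip":55},{"rotation":[0,0,0],"translation":[30,-250,135],"grip":55}]'; python3 look.py | grep -v red
```

```text
time: 31.6
ee_pos: [0.4571, -0.0035, 0.1203]
tcp_rot: [179.9, -0.0, -176.0]
wrist_force: [-0.5, 0.2, -0.2]
opening: 0.0551
grasp_force: 0.0
tcp [457.1  -3.5 120.3] [ 179.9   -0.  -176. ] 31.6
top [ 581.7 -314. ] -1.8 [52.6 24.9]
top [ 572.6 -242.1] -4.6 [53.7 26.4]
top [ 567.8 -390.2] -6.8 [53.5 26.2]
top [ 458.  -386.8] -10.0 [53.5 26.4]
top tray [422.4 246.4] 3.8 [58.5 31.5]
side [ 574.3 -245.8] -4.8 [56.5 31. ]
side [ 583.  -317.5] 0.3 [56.4 30.2]
side [ 569.6 -394.7] -7.4 [57.  30.6]
side [ 458.7 -390.9] -9.2 [56.3 30.6]
side tray [426.1 242.5] 5.6 [58.  36.5]
```

```bash
python3 -m jog '[{"rotation":[0,0,-8.8],"translation":[116,-242,0],"grip":55},{"rotation":[0,0,-8.8],"translation":[116,-242,0],"grip":55},{"rotation":[0,0,-8.8],"translation":[116,-242,0],"grip":55},{"rotation":[0,0,-8.8],"translation":[116,-242,0],"grip":55},{"rotation":[0,0,-8.8],"translation":[116,-242,0],"grip":55},{"rotation":[0,0,-8.8],"translation":[116,-242,0],"grip":55},{"rotation":[0,0,-8.8],"translation":[116,-242,0],"grip":55},{"rotation":[0,0,-8.8],"translation":[116,-242,-45],"grip":55},{"rotation":[0,0,-8.8],"translation":[116,-242,-90],"grip":55},{"rotation":[0,0,-8.8],"translation":[116,-242,-115],"grip":55},{"rotation":[0,0,-8.8],"translation":[116,-242,-126.5],"grip":55},{"rotation":[0,0,-8.8],"translation":[116,-242,-126.5],"grip":55},{"rotation":[0,0,-8.8],"translation":[116,-242,-126.5],"grip":20},{"rotation":[0,0,-8.8],"translation":[116,-242,-126.5],"grip":20},{"rotation":[0,0,-8.8],"translation":[116,-242,-126.5],"grip":20},{"rotation":[0,0,-8.8],"translation":[116,-242,-126.5],"grip":20},{"rotation":[0,0,-8.8],"translation":[116,-242,-100],"grip":20},{"rotation":[0,0,-8.8],"translation":[116,-242,-50],"grip":20},{"rotation":[0,0,-8.8],"translation":[116,-242,0],"grip":20},{"rotation":[0,0,-8.8],"translation":[116,-242,0],"grip":20}]' 40
```

```text
time: 33.7
ee_pos: [0.5761, -0.2455, 0.1295]
tcp_rot: [-179.9, 0.7, 175.4]
wrist_force: [0.1, 0.6, -0.9]
opening: 0.0301
grasp_force: 39.7
```

```bash
python3 -m jog '[{"rotation":[0,0,8.9],"translation":[-38,493,0],"grip":20},{"rotation":[0,0,8.9],"translation":[-38,493,0],"grip":20},{"rotation":[0,0,8.9],"translation":[-38,493,0],"grip":20},{"rotation":[0,0,8.9],"translation":[-38,493,0],"grip":20},{"rotation":[0,0,8.9],"translation":[-38,493,0],"grip":20},{"rotation":[0,0,8.9],"translation":[-38,493,0],"grip":20},{"rotation":[0,0,8.9],"translation":[-38,493,0],"grip":20},{"rotation":[0,0,8.9],"translation":[-38,493,0],"grip":20},{"rotation":[0,0,8.9],"translation":[-38,493,0],"grip":20},{"rotation":[0,0,8.9],"translation":[-38,493,0],"grip":20},{"rotation":[0,0,8.9],"translation":[-38,493,0],"grip":20},{"rotation":[0,0,8.9],"translation":[-38,493,0],"grip":20},{"rotation":[0,0,8.9],"translation":[-38,493,-50],"grip":20},{"rotation":[0,0,8.9],"translation":[-38,493,-95],"grip":20},{"rotation":[0,0,8.9],"translation":[-38,493,-120],"grip":20},{"rotation":[0,0,8.9],"translation":[-38,493,-130],"grip":20},{"rotation":[0,0,8.9],"translation":[-38,493,-134],"grip":20},{"rotation":[0,0,8.9],"translation":[-38,493,-134],"grip":20},{"rotation":[0,0,8.9],"translation":[-38,493,-134],"grip":20}]'
```

```text
time: 35.6
ee_pos: [0.5363, 0.249, -0.0118]
tcp_rot: [179.9, 0.1, -175.7]
wrist_force: [-0.2, -0.0, 0.5]
opening: 0.0304
grasp_force: 39.8
```

```bash
python3 -m jog '[{"rotation":[0,0,0],"translation":[0,0,-2],"grip":20},{"rotation":[0,0,0],"translation":[0,0,-4],"grip":20},{"rotation":[0,0,0],"translation":[0,0,-4],"grip":40},{"rotation":[0,0,0],"translation":[0,0,-4],"grip":40},{"rotation":[0,0,0],"translation":[0,0,-4],"grip":40},{"rotation":[0,0,0],"translation":[0,0,20],"grip":40},{"rotation":[0,0,0],"translation":[0,0,65],"grip":55},{"rotation":[0,0,0],"translation":[0,0,115],"grip":55},{"rotation":[0,0,0],"translation":[-30,-40,132],"grip":55},{"rotation":[0,0,0],"translation":[-66,-249,132],"grip":55},{"rotation":[0,0,0],"translation":[-66,-249,132],"grip":55},{"rotation":[0,0,0],"translation":[-66,-249,132],"grip":55},{"rotation":[0,0,0],"translation":[-66,-249,132],"grip":55},{"rotation":[0,0,0],"translation":[-66,-249,132],"grip":55},{"rotation":[0,0,0],"translation":[-66,-249,132],"grip":55},{"rotation":[0,0,0],"translation":[-66,-249,132],"grip":55}]'; python3 look.py | grep -v red
```

```text
time: 37.2
ee_pos: [0.4693, -0.0, 0.1182]
tcp_rot: [179.9, -0.0, -175.8]
wrist_force: [-0.4, 0.4, 0.1]
opening: 0.0551
grasp_force: 0.0
tcp [469.3  -0.  118.2] [ 179.9   -0.  -175.8] 37.2
top [ 581.7 -314. ] -1.8 [52.6 24.9]
top [ 567.8 -390.1] -7.3 [52.9 26.3]
top [ 458.2 -386.6] -9.1 [53.3 26.3]
top tray [534.  248.3] 4.5 [58.8 29.2]
top tray [422.9 246.9] 0.0 [59.1 32.3]
side [ 583.  -317.5] 0.3 [56.4 30.2]
side [ 569.6 -394.7] -7.0 [57.1 30.6]
side [ 458.7 -390.8] -9.2 [56.3 30.9]
side tray [426.  243.1] 5.6 [58.  35.4]
```

```bash
python3 -m jog '[{"rotation":[0,0,-5.2],"translation":[112,-316,0],"grip":55},{"rotation":[0,0,-5.2],"translation":[112,-316,0],"grip":55},{"rotation":[0,0,-5.2],"translation":[112,-316,0],"grip":55},{"rotation":[0,0,-5.2],"translation":[112,-316,0],"grip":55},{"rotation":[0,0,-5.2],"translation":[112,-316,0],"grip":55},{"rotation":[0,0,-5.2],"translation":[112,-316,0],"grip":55},{"rotation":[0,0,-5.2],"translation":[112,-316,0],"grip":55},{"rotation":[0,0,-5.2],"translation":[112,-316,0],"grip":55},{"rotation":[0,0,-5.2],"translation":[112,-316,-45],"grip":55},{"rotation":[0,0,-5.2],"translation":[112,-316,-90],"grip":55},{"rotation":[0,0,-5.2],"translation":[112,-316,-115],"grip":55},{"rotation":[0,0,-5.2],"translation":[112,-316,-125],"grip":55},{"rotation":[0,0,-5.2],"translation":[112,-316,-125],"grip":55},{"rotation":[0,0,-5.2],"translation":[112,-316,-125],"grip":20},{"rotation":[0,0,-5.2],"translation":[112,-316,-125],"grip":20},{"rotation":[0,0,-5.2],"translation":[112,-316,-125],"grip":20},{"rotation":[0,0,-5.2],"translation":[112,-316,-125],"grip":20},{"rotation":[0,0,-5.2],"translation":[112,-316,-100],"grip":20},{"rotation":[0,0,-5.2],"translation":[112,-316,-50],"grip":20},{"rotation":[0,0,-5.2],"translation":[112,-316,0],"grip":20}]' 40
```

```text
time: 39.3
ee_pos: [0.5806, -0.316, 0.12]
tcp_rot: [179.9, -0.1, 179.1]
wrist_force: [1.8, -0.3, 1.0]
opening: 0.0307
grasp_force: 39.7
```

```bash
python3 -m jog '[{"rotation":[0,0,5.1],"translation":[-52,634,0],"grip":20},{"rotation":[0,0,5.1],"translation":[-52,634,0],"grip":20},{"rotation":[0,0,5.1],"translation":[-52,634,0],"grip":20},{"rotation":[0,0,5.1],"translation":[-52,634,0],"grip":20},{"rotation":[0,0,5.1],"translation":[-52,634,0],"grip":20},{"rotation":[0,0,5.1],"translation":[-52,634,0],"grip":20},{"rotation":[0,0,5.1],"translation":[-52,634,0],"grip":20},{"rotation":[0,0,5.1],"translation":[-52,634,0],"grip":20},{"rotation":[0,0,5.1],"translation":[-52,634,0],"grip":20},{"rotation":[0,0,5.1],"translation":[-52,634,0],"grip":20},{"rotation":[0,0,5.1],"translation":[-52,634,0],"grip":20},{"rotation":[0,0,5.1],"translation":[-52,634,0],"grip":20},{"rotation":[0,0,5.1],"translation":[-52,634,0],"grip":20},{"rotation":[0,0,5.1],"translation":[-52,634,0],"grip":20},{"rotation":[0,0,5.1],"translation":[-52,634,-50],"grip":20},{"rotation":[0,0,5.1],"translation":[-52,634,-95],"grip":20},{"rotation":[0,0,5.1],"translation":[-52,634,-120],"grip":20},{"rotation":[0,0,5.1],"translation":[-52,634,-130],"grip":20},{"rotation":[0,0,5.1],"translation":[-52,634,-130],"grip":20},{"rotation":[0,0,5.1],"translation":[-52,634,-130],"grip":20}]'
```

```text
time: 41.3
ee_pos: [0.5302, 0.3182, -0.0097]
tcp_rot: [179.9, 0.1, -175.8]
wrist_force: [0.0, 0.4, 0.3]
opening: 0.0304
grasp_force: 39.8
```

```bash
python3 -m jog '[{"rotation":[0,0,0],"translation":[0,0,-3],"grip":20},{"rotation":[0,0,0],"translation":[0,0,-6],"grip":20},{"rotation":[0,0,0],"translation":[0,0,-6],"grip":40},{"rotation":[0,0,0],"translation":[0,0,-6],"grip":40},{"rotation":[0,0,0],"translation":[0,0,-6],"grip":40},{"rotation":[0,0,0],"translation":[0,0,20],"grip":40},{"rotation":[0,0,0],"translation":[0,0,65],"grip":55},{"rotation":[0,0,0],"translation":[0,0,115],"grip":55},{"rotation":[0,0,0],"translation":[-30,-40,130],"grip":55},{"rotation":[0,0,0],"translation":[-60,-318,130],"grip":55},{"rotation":[0,0,0],"translation":[-60,-318,130],"grip":55},{"rotation":[0,0,0],"translation":[-60,-318,130],"grip":55},{"rotation":[0,0,0],"translation":[-60,-318,130],"grip":55},{"rotation":[0,0,0],"translation":[-60,-318,130],"grip":55},{"rotation":[0,0,0],"translation":[-60,-318,130],"grip":55},{"rotation":[0,0,0],"translation":[-60,-318,130],"grip":55},{"rotation":[0,0,0],"translation":[-60,-318,130],"grip":55}]'; python3 look.py | grep -v red
```

```text
time: 43.0
ee_pos: [0.4692, -0.0006, 0.1184]
tcp_rot: [179.9, -0.0, -175.9]
wrist_force: [-0.1, 0.7, 0.3]
opening: 0.055
grasp_force: 0.0
tcp [469.2  -0.6 118.4] [ 179.9   -0.  -175.9] 43.0
top [ 567.9 -390.2] -6.5 [53.4 26.5]
top [ 458.2 -386.8] -9.1 [52.7 26.5]
top tray [534.  248.4] 4.2 [58.9 29.1]
top tray [528.8 317.2] 4.4 [58.7 32. ]
top tray [422.9 246.3] 3.6 [59.1 31.6]
side [ 569.6 -394.8] -7.0 [57.1 30.5]
side [ 458.7 -390.8] -9.2 [56.3 30.9]
side tray [426.  243.1] 5.6 [58.  35.4]
```

```bash
python3 -m jog '[{"rotation":[0,0,-11.1],"translation":[99,-392.5,0],"grip":55},{"rotation":[0,0,-11.1],"translation":[99,-392.5,0],"grip":55},{"rotation":[0,0,-11.1],"translation":[99,-392.5,0],"grip":55},{"rotation":[0,0,-11.1],"translation":[99,-392.5,0],"grip":55},{"rotation":[0,0,-11.1],"translation":[99,-392.5,0],"grip":55},{"rotation":[0,0,-11.1],"translation":[99,-392.5,0],"grip":55},{"rotation":[0,0,-11.1],"translation":[99,-392.5,0],"grip":55},{"rotation":[0,0,-11.1],"translation":[99,-392.5,0],"grip":55},{"rotation":[0,0,-11.1],"translation":[99,-392.5,0],"grip":55},{"rotation":[0,0,-11.1],"translation":[99,-392.5,0],"grip":55},{"rotation":[0,0,-11.1],"translation":[99,-392.5,-45],"grip":55},{"rotation":[0,0,-11.1],"translation":[99,-392.5,-90],"grip":55},{"rotation":[0,0,-11.1],"translation":[99,-392.5,-115],"grip":55},{"rotation":[0,0,-11.1],"translation":[99,-392.5,-125],"grip":55},{"rotation":[0,0,-11.1],"translation":[99,-392.5,-125],"grip":55},{"rotation":[0,0,-11.1],"translation":[99,-392.5,-125],"grip":20},{"rotation":[0,0,-11.1],"translation":[99,-392.5,-125],"grip":20},{"rotation":[0,0,-11.1],"translation":[99,-392.5,-125],"grip":20},{"rotation":[0,0,-11.1],"translation":[99,-392.5,-125],"grip":20},{"rotation":[0,0,-11.1],"translation":[99,-392.5,-125],"grip":20}]' 40
```

```text
time: 45.1
ee_pos: [0.5695, -0.3931, -0.0038]
tcp_rot: [180.0, 0.2, 173.1]
wrist_force: [1.0, 2.8, 7.9]
opening: 0.0305
grasp_force: 40.3
```

```bash
python3 -m jog '[{"rotation":[0,0,0],"translation":[0,0,25],"grip":20},{"rotation":[0,0,0],"translation":[0,0,75],"grip":20},{"rotation":[0,0,0],"translation":[0,0,125],"grip":20},{"rotation":[0,0,11],"translation":[-148,703,125],"grip":20},{"rotation":[0,0,11],"translation":[-148,703,125],"grip":20},{"rotation":[0,0,11],"translation":[-148,703,125],"grip":20},{"rotation":[0,0,11],"translation":[-148,703,125],"grip":20},{"rotation":[0,0,11],"translation":[-148,703,125],"grip":20},{"rotation":[0,0,11],"translation":[-148,703,125],"grip":20},{"rotation":[0,0,11],"translation":[-148,703,125],"grip":20},{"rotation":[0,0,11],"translation":[-148,703,125],"grip":20},{"rotation":[0,0,11],"translation":[-148,703,125],"grip":20},{"rotation":[0,0,11],"translation":[-148,703,125],"grip":20},{"rotation":[0,0,11],"translation":[-148,703,125],"grip":20},{"rotation":[0,0,11],"translation":[-148,703,125],"grip":20},{"rotation":[0,0,11],"translation":[-148,703,125],"grip":20},{"rotation":[0,0,11],"translation":[-148,703,125],"grip":20},{"rotation":[0,0,11],"translation":[-148,703,125],"grip":20},{"rotation":[0,0,11],"translation":[-148,703,125],"grip":20},{"rotation":[0,0,11],"translation":[-148,703,125],"grip":20}]'
```

```text
time: 47.1
ee_pos: [0.4202, 0.3104, 0.119]
tcp_rot: [179.9, 0.0, -175.9]
wrist_force: [-0.8, 0.1, 0.4]
opening: 0.0305
grasp_force: 39.7
```

```bash
python3 -m jog '[{"rotation":[0,0,0],"translation":[0,0,-50],"grip":20},{"rotation":[0,0,0],"translation":[0,0,-95],"grip":20},{"rotation":[0,0,0],"translation":[0,0,-120],"grip":20},{"rotation":[0,0,0],"translation":[0,0,-130],"grip":20},{"rotation":[0,0,0],"translation":[0,0,-133],"grip":20},{"rotation":[0,0,0],"translation":[0,0,-133],"grip":20},{"rotation":[0,0,0],"translation":[0,0,-133],"grip":40},{"rotation":[0,0,0],"translation":[0,0,-133],"grip":40},{"rotation":[0,0,0],"translation":[0,0,-133],"grip":40},{"rotation":[0,0,0],"translation":[0,0,-110],"grip":40},{"rotation":[0,0,0],"translation":[0,0,-65],"grip":55},{"rotation":[0,0,0],"translation":[0,0,-15],"grip":55},{"rotation":[0,0,0],"translation":[0,-50,0],"grip":55},{"rotation":[0,0,0],"translation":[0,-100,0],"grip":55},{"rotation":[0,0,0],"translation":[0,-150,0],"grip":55},{"rotation":[0,0,0],"translation":[0,-200,0],"grip":55},{"rotation":[0,0,0],"translation":[0,-250,0],"grip":55},{"rotation":[0,0,0],"translation":[0,-300,0],"grip":55},{"rotation":[0,0,0],"translation":[0,-310,0],"grip":55},{"rotation":[0,0,0],"translation":[0,-310,0],"grip":55}]'; python3 look.py | grep -v red
```

```text
time: 49.1
ee_pos: [0.4202, -0.0011, 0.1187]
tcp_rot: [179.9, 0.0, -176.1]
wrist_force: [0.2, 0.2, -0.2]
opening: 0.0549
grasp_force: 0.0
tcp [420.2  -1.1 118.7] [ 179.9    0.  -176.1] 49.1
top [ 458.2 -386.8] -9.0 [52.7 26.6]
top tray [534.  248.4] 4.2 [58.9 29.1]
top tray [528.8 317.2] 4.4 [58.7 32. ]
top tray [423.  246.3] 3.8 [59.3 31.3]
top tray [418.9 309.3] 4.9 [59.4 32.3]
side [ 458.7 -390.9] -9.2 [56.3 30.6]
side tray [531.2 312.8] 3.9 [59.3 37.1]
side tray [537.4 244.7] 5.6 [58.1 34.7]
```

```bash
python3 -m jog '[{"rotation":[0,0,-13.2],"translation":[38,-388,0],"grip":55},{"rotation":[0,0,-13.2],"translation":[38,-388,0],"grip":55},{"rotation":[0,0,-13.2],"translation":[38,-388,0],"grip":55},{"rotation":[0,0,-13.2],"translation":[38,-388,0],"grip":55},{"rotation":[0,0,-13.2],"translation":[38,-388,0],"grip":55},{"rotation":[0,0,-13.2],"translation":[38,-388,0],"grip":55},{"rotation":[0,0,-13.2],"translation":[38,-388,0],"grip":55},{"rotation":[0,0,-13.2],"translation":[38,-388,0],"grip":55},{"rotation":[0,0,-13.2],"translation":[38,-388,0],"grip":55},{"rotation":[0,0,-13.2],"translation":[38,-388,0],"grip":55},{"rotation":[0,0,-13.2],"translation":[38,-388,-45],"grip":55},{"rotation":[0,0,-13.2],"translation":[38,-388,-90],"grip":55},{"rotation":[0,0,-13.2],"translation":[38,-388,-115],"grip":55},{"rotation":[0,0,-13.2],"translation":[38,-388,-125],"grip":55},{"rotation":[0,0,-13.2],"translation":[38,-388,-125],"grip":55},{"rotation":[0,0,-13.2],"translation":[38,-388,-125],"grip":20},{"rotation":[0,0,-13.2],"translation":[38,-388,-125],"grip":20},{"rotation":[0,0,-13.2],"translation":[38,-388,-125],"grip":20},{"rotation":[0,0,-13.2],"translation":[38,-388,-125],"grip":20},{"rotation":[0,0,-13.2],"translation":[38,-388,-125],"grip":20}]' 40
```

```text
time: 51.2
ee_pos: [0.4595, -0.3882, -0.0043]
tcp_rot: [180.0, 0.2, 170.9]
wrist_force: [0.7, 2.5, 6.6]
opening: 0.0307
grasp_force: 40.3
```

```bash
python3 -m jog '[{"rotation":[0,0,0],"translation":[0,0,25],"grip":20},{"rotation":[0,0,0],"translation":[0,0,75],"grip":20},{"rotation":[0,0,0],"translation":[0,0,125],"grip":20},{"rotation":[0,0,13.3],"translation":[-43,765,125],"grip":20},{"rotation":[0,0,13.3],"translation":[-43,765,125],"grip":20},{"rotation":[0,0,13.3],"translation":[-43,765,125],"grip":20},{"rotation":[0,0,13.3],"translation":[-43,765,125],"grip":20},{"rotation":[0,0,13.3],"translation":[-43,765,125],"grip":20},{"rotation":[0,0,13.3],"translation":[-43,765,125],"grip":20},{"rotation":[0,0,13.3],"translation":[-43,765,125],"grip":20},{"rotation":[0,0,13.3],"translation":[-43,765,125],"grip":20},{"rotation":[0,0,13.3],"translation":[-43,765,125],"grip":20},{"rotation":[0,0,13.3],"translation":[-43,765,125],"grip":20},{"rotation":[0,0,13.3],"translation":[-43,765,125],"grip":20},{"rotation":[0,0,13.3],"translation":[-43,765,125],"grip":20},{"rotation":[0,0,13.3],"translation":[-43,765,125],"grip":20},{"rotation":[0,0,13.3],"translation":[-43,765,125],"grip":20},{"rotation":[0,0,13.3],"translation":[-43,765,125],"grip":20},{"rotation":[0,0,13.3],"translation":[-43,765,125],"grip":20},{"rotation":[0,0,13.3],"translation":[-43,765,125],"grip":20}]'
```

```text
time: 53.2
ee_pos: [0.4148, 0.3793, 0.1185]
tcp_rot: [179.9, -0.0, -175.6]
wrist_force: [-0.4, -0.0, -0.9]
opening: 0.0301
grasp_force: 39.8
```

```bash
python3 -m jog '[{"rotation":[0,0,0],"translation":[0,-3,-50],"grip":20},{"rotation":[0,0,0],"translation":[0,-3,-95],"grip":20},{"rotation":[0,0,0],"translation":[0,-3,-120],"grip":20},{"rotation":[0,0,0],"translation":[0,-3,-130],"grip":20},{"rotation":[0,0,0],"translation":[0,-3,-133],"grip":20},{"rotation":[0,0,0],"translation":[0,-3,-133],"grip":20},{"rotation":[0,0,0],"translation":[0,-3,-133],"grip":40},{"rotation":[0,0,0],"translation":[0,-3,-133],"grip":40},{"rotation":[0,0,0],"translation":[0,-3,-133],"grip":40},{"rotation":[0,0,0],"translation":[0,-3,-110],"grip":40},{"rotation":[0,0,0],"translation":[0,-3,-65],"grip":55},{"rotation":[0,0,0],"translation":[0,-3,-15],"grip":55},{"rotation":[0,0,0],"translation":[-50,-50,50],"grip":55},{"rotation":[0,0,0],"translation":[-70,-100,80],"grip":55},{"rotation":[0,0,0],"translation":[-80,-150,80],"grip":55},{"rotation":[0,0,0],"translation":[-80,-200,80],"grip":55},{"rotation":[0,0,0],"translation":[-80,-250,80],"grip":55},{"rotation":[0,0,0],"translation":[-80,-300,80],"grip":55},{"rotation":[0,0,0],"translation":[-80,-300,80],"grip":55}]'; python3 look.py; python3 - <<'E'
import cv2,numpy as np
a=cv2.imread('pics/last_top.png')[130:380,130:530]; cv2.imwrite('pics/fin.png',cv2.resize(a,(800,500),interpolation=2))
E
```

```text
time: 55.1
ee_pos: [0.3345, 0.0757, 0.1991]
tcp_rot: [179.9, 0.1, -175.8]
wrist_force: [0.3, 0.0, 0.2]
opening: 0.055
grasp_force: 0.0
tcp [334.5  75.7 199.1] [ 179.9    0.1 -175.8] 55.1
top tray [528.8 317.2] 4.4 [58.7 32. ]
top tray [491.6 234.4] 4.8 [59.4 32. ]
top tray [422.8 246.4] 3.6 [59.3 31.4]
top tray [419.8 309.1] 0.2 [56.8 32.4]
top tray [413.1 373.2] 4.2 [58.7 32.5]
top red [629.4 -63.2  79.1]
top red [618.8  24.6  77. ]
top red [609.8 110.5  78.2]
side tray [416.7 368.4] 4.0 [58.6 36.5]
side tray [531.6 312.8] 3.9 [58.4 37.1]
side tray [422.7 305. ] 3.8 [59.1 37. ]
side tray [426.1 242.5] 5.6 [58.  36.5]
side tray [494.4 230.8] 5.1 [58.1 35.1]
side red [611.1 108.7  77.1]
side red [620.8  22.   76.9]
side red [631.2 -64.7  76.7]
```

View pics/fin.png

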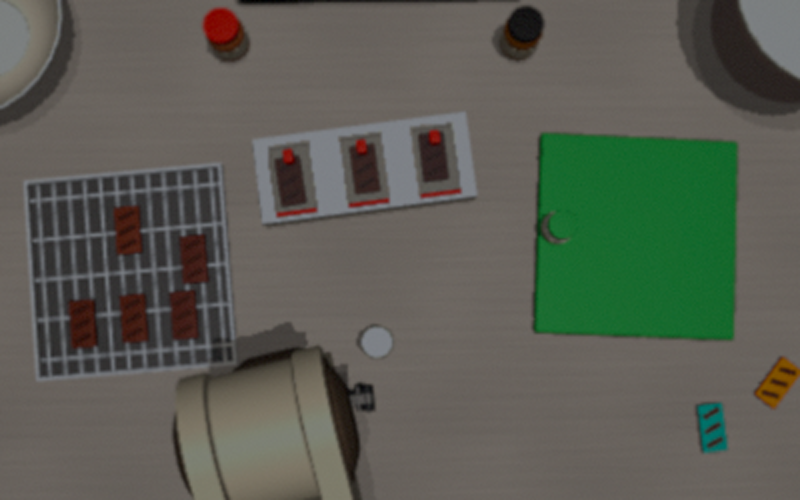

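The last picture shows the board clear, five bars flat and apart in the tray, and all three lids shut over a bar. The knocked bar, now at about (194,259) in the crop, still lies flat inside the rim, and the jars stand. I hand the job in.

```bash
python3 -c "
from workcell import bot; print(bot.job_done())"
```

```text
the job is handed in; nothing more can be done
None
```

The job is handed in at about 55 s: one bar was laid in the empty middle well, all three lids are shut, the five other bars lie flat in the tray, and the jars still stand where they were.

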